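# Hold a rosewood knob blank down in the V-block for sawing

### The arm

A 6-joint arm with a two-finger parallel gripper is mounted at the origin on the work surface. World frame = base frame: x ahead of the robot, y to its left, z up, the work surface at z = 0. Lengths are in mm, angles in degrees, forces in N, time in s.
With the tool pointing down it reaches from about 300 to 850 mm from the base axis. Payload 4.2 kg.
Tool frame: the origin (TCP) lies midway between the tips of the shut fingers; the grasp point (between the pads) lies 19 mm behind it (env.hold_point_z is the z of the grasp point in the tool frame, in mm); z points along the fingers, y is the direction in which the jaws open and shut (so a half turn about z gives the same grasp; the last joint's range is limited). The gripper opens to 91 mm and grips with 3 to 60 N. Pads are 32 mm wide; open, the fingers measure 118 mm over their backs; the gripper's body (76 mm by 178 mm) begins 60 mm behind the grasp point.
Start: joints at [64.572, 18.312, 89.639, -0, 72.044, -1.146], TCP at [236.46, 524.147, 213.976] pointing down, gripper open.
Joint ranges: [-177.97, 177.97], [-48.28, 115.42], [12.27, 149.76], [-77.06, 257.06], [2.81, 150.46], [-146.56, 146.56]. Speed limits (degrees/s): [147.25, 147.25, 180, 180, 180, 180].

### API

Orientations are given as [roll, pitch, yaw] about the fixed x, y, z axes, in that order (R = Rz(yaw) Ry(pitch) Rx(roll)).
In Python, from workcell import env, grab_frame, camera_params, spotter gives the robot as it stands. The module is installed in compiled form; this text tells all that it offers.
- The arm moves only by the shell command python3 -m jog 'ROWS' [FORCE]. ROWS is text: rows parted by semicolons, each of 7 numbers parted by spaces: the turn, a rotation vector about the world's x, y, z in units of 5 degrees (1.0 is 5 degrees), then the shift along the world's x, y, z in units of 25 mm (1.0 is 25 mm), then the opening, from 0 (shut) to 1 (fully open). A call has 1 to 5 rows; each row is the pose to reach, as a shift and turn from the pose commanded when the call began; what a row does not reach only later rows make up. A row lasts 1/8 s, in which the tool goes at most 62.5 mm and 10.7 degrees, less where a joint would pass 70% of its speed; a pose out of reach is approached as far as the arm can. A call with a gripper value outside its range is refused whole. The fingers move at their own pace and stop on an object; FORCE is the grip in N (left out, the last holds). Time passes only in rows, so rows that repeat a pose let the fingers close. It gives the time, the measured TCP pose, the force and the opening at its end, in the units of the state.
- env.state(): the state, without advancing time (a new reading comes with each control period).
- grab_frame(name): name is "scene" or "side" or "wrist"; returns the picture (480x640x3 uint8, red, green, blue); there is no depth.
- camera_params(name): a dict with "K" (3x3 intrinsics, pixels), "rvec" (rotation vector, rad) and "tvec" (3), from world to camera coordinates, as OpenCV has them. Camera axes: x right, y down, z forward; pixel columns grow to the right and rows downward; lengths in mm; the calibration is good to about 2 mm. The wrist camera is an equidistant fisheye: a pixel r from the principal point sees the ray r / f radians off the axis. A picture is of the moment at which its call begins: read the wrist's pose just before it. camera_params takes no time and is no camera call; for the wrist camera it gives the pose at the moment of the call.
- env.job_done(): hands the job in, once; it reports no verdict.
Trained networks look in the newest picture that a camera, given by its name, has taken for a name from the list of things; names that differ only in an ending like _2 or _b are one class to them, and where a whole thing is asked for, a point or a joint stands for the part that bears it (a point fixed in the world has none). Each returns a list of dicts, best first, with "conf" (0 to 1); they miss things now and then, are a little off and sometimes report something else, mostly with a low value. They report only what shows in the picture. A call takes as long as a camera call. They do not tell look-alikes from the thing itself.
- spotter.look_for(query, camera): "box" ([left, top, width, height] in pixels, round what is visible of it).
- spotter.trace(query, camera): "region" (480x640 bool, what is visible of it) and "box" ([left, top, width, height] in pixels, round what is visible of it).
The state is a dict: "time_s": time; "qpos": joint angles; "qvel": joint speeds; "effort": joint torques, N m; "ee_pos": TCP position; "ee_rot": TCP orientation; "force": force on the tool from outside, world axes, zero at the start; "torque": the same for the moment, N m; "gripper_width": finger opening in mm.
Only numpy, scipy, OpenCV 4.12 (cv2) and the standard library are available. Lean on these libraries where they do the work, as an engineer would, in place of code of your own. Each camera call takes 0.05 s, during which the arm holds its last target. There are 200 camera calls.

### The job

Set the aluminium V-block, V upwards, fully down, flat and square in the pocket of the plywood jig and let go of it. Then lay the dark rosewood rod lengthwise in its V, about centred so that both ends overhang the block, and hold it firmly pressed down onto both V faces so that control knobs can be sawn off its ends: finish while still holding it down like that, and leave the other things on the bench where they are.

Things in the scene. Friction and masses are not known exactly. Their poses are not given: they have to be found in the camera images.
- jig: Plywood bench jig, a board 170 x 110 x 20 mm fixed to the bench (it cannot shift), with a rectangular pocket milled in the middle of its top: 95 mm (along the jig's x) by 55 mm (along its y), 9 mm deep, its rim chamfered 3 mm at 45 degrees as a lead-in. Origin: centre of its underside, on the bench; z up, x along its length.
- pocket (a point): Centre of the pocket's floor, 11 mm above the bench (9 mm below the jig's top face); axes as the jig's.
- vblock: Loose silver aluminium V-block, 90 (its x) x 50 (y) x 30 mm high, 0.27 kg, starts upright on the bench, V up. A 90 degree V, 28 mm wide and 14 mm deep, runs its whole length (along x) in the middle of the top, a flat shoulder 11 mm wide on each side. Half a turn about z makes no difference. Plain upright sides, gripped across the 50 mm width. Origin: centre of its underside.
- vseat (a point): Point of the V-block, 38.6 mm above the middle of its underside (8.6 mm above its top face): here lies the middle of the rod's axis when the rod is seated and centred in the V; x along the V, z up from the block.
- rod: Loose dark rosewood rod, a plain round cylinder 32 mm in diameter and 140 mm long, about 0.1 kg, starting lying on the bench (it can roll). Origin: on its axis at mid-length, 16 mm above the bench at the start; x along the axis. Its y and z turn with it as it rolls.
- glue: Bystander: white glue bottle with orange cap, 54 mm diameter, 150 mm tall, standing. Origin: centre of its underside.
- stain: Bystander: amber glass jar of stain with dark lid, 64 mm diameter, 65 mm tall, standing. Origin: centre of its underside.
- driver: Bystander: screwdriver with red handle, 190 mm long, lying along its x. Origin: about the middle of its underside.
- hammer: Bystander: small fretting hammer with pale wooden handle, 260 mm long, lying along its x, head at +x. Origin: about the middle of its underside.
- caul: Bystander: pale maple caul, a flat block 110 x 45 x 22 mm, lying flat. Origin: centre of its underside.
- saw: Bystander: back saw, wooden handle and steel blade with brass back, about 320 x 50 x 20 mm, lying flat along its x, blade at +x. Origin: underside, where blade and handle meet.
- knobtray: Bystander: open blue plastic tray 110 x 76 x 30 mm with three finished rosewood knobs in it. Origin: centre of its underside.
There are look-alikes about, which are no part of the job. Of the things like the rod, leave any that is pink or purple; of the rest the smaller one is meant.

How it is judged (in metres and radians):
On the way:
1. the V-block sits fully down, flat and square in the jig's pocket, let go, V upwards (horizontal distance between vblock and pocket below 0.004 m and z of vblock in the frame of jig between 0.009 and 0.0127 m and angle between the z axis of vblock and the z axis of jig, either way round below 0.03 rad and angle between the x axis of vblock and the x axis of jig, either way round below 0.07 rad and angle between vblock's own z axis and vertical below 0.1 rad and contact force between the fingers and vblock below 0.3 N), for 0.2 s.
At the end, for the whole second after the job is handed in: V-block upright on the pocket floor (1.7 mm), within 4 mm of its centre, square (4 deg) and flat (1.7 deg); rod axis within 2.5 mm and 2.3 deg of seated in the V, middle within 20 mm of the block's, and the robot pressing it so that each V face carries over 2.5 N, still, through the last second (horizontal distance between vblock and pocket below 0.004 m and z of vblock in the frame of jig between 0.009 and 0.0127 m and angle between the z axis of vblock and the z axis of jig, either way round below 0.03 rad and angle between the x axis of vblock and the x axis of jig, either way round below 0.07 rad and angle between vblock's own z axis and vertical below 0.1 rad and x of rod in the frame of vseat between -0.02 and 0.02 m and y of rod in the frame of vseat between -0.0025 and 0.0025 m and z of rod in the frame of vseat between -0.0025 and 0.0025 m and angle between the x axis of rod and the x axis of vblock, either way round below 0.04 rad and contact force between rod and vblock_c0 above 2.5 N and contact force between rod and vblock_c1 above 2.5 N and contact force between any of the fingers, the arm and rod above 2 N and linear speed of rod below 0.01 m/s); the arm keeps its last pose, push and grip.
It fails at once if a tool, the caul or the knob tray is pushed away (more than 30 mm) (distance of any of driver, hammer, caul, saw, knobtray from where it was at the start of the episode above 0.03 m).
It fails at once if the glue bottle or the stain jar is pushed away (more than 30 mm) or knocked over (distance of any of glue, stain from where it was at the start of the episode above 0.03 m or angle between any of glue, stain's own z axis and vertical above 0.5 rad).
It also fails if it takes over 67 s, if anything falls off the work surface, if the arm or the gripper's body presses on something with over 40 N, if the wrist force passes 120 N, or if a joint passes its speed limit or range.

## Working session

There is one attempt and no reset: what is moved stays moved. The work goes in short steps, Python scripts to look and compute and a shell command to move; the robot and the scene stay as the last step left them, time stands still between calls to the robot, and variables do not carry over. Pictures are saved under pics/ and viewed, about 8 in all and at most 12, crops included, and the job is handed in when it is done.

```bash
mkdir -p pics; cat > h.py <<'E'
import numpy as np, cv2
from workcell import env, grab_frame, camera_params, spotter
def snap(cam,fn):
    im=grab_frame(cam); cv2.imwrite('pics/'+fn,im[:,:,::-1]); return im
def ray(cam,uv,P=None):
    P=P or camera_params(cam); K=np.array(P['K'],float); R=cv2.Rodrigues(np.array(P['rvec'],float))[0]; t=np.array(P['tvec'],float).ravel()
    x=(uv[0]-K[0,2])/K[0,0]; y=(uv[1]-K[1,2])/K[1,1]
    if cam=='wrist':
        r=np.hypot(x,y); d=np.array([x/r*np.sin(r),y/r*np.sin(r),np.cos(r)]) if r>0 else np.array([0,0,1.])
    else: d=np.array([x,y,1.])
    return -R.T@t, R.T@d
def onz(cam,uv,z,P=None):
    o,d=ray(cam,uv,P); return o+d*(z-o[2])/d[2]
E
python3 - <<'E'
from h import *
np.set_printoptions(precision=1,suppress=True)
s=env.state();print(s,env.hold_point_z)
snap('scene','s0.png');
for q in ['jig','vblock','rod']:
    for c in spotter.look_for(q,'scene'): print(q,c)
snap('side','d0.png')
for q in ['jig','vblock','rod']:
    for c in spotter.look_for(q,'side'): print(q,c)
for c in ['scene','side']:
    print(c,ray(c,(320,240)))
E
```

```text
{'time_s': 0.0, 'qpos': array([64.6, 18.4, 89.7, -0. , 72. , -1.1]), 'qvel': array([-0. ,  0. ,  0. , -0. , -0.1, -0.1]), 'effort': array([ -0. , -41.2, -23.2,   0.1,   0. ,  -0. ]), 'ee_pos': array([236.2, 523.7, 213.1]), 'ee_rot': array([-179.9,   -0. ,  155.7]), 'force': array([-0.9,  0.3,  0.1]), 'torque': array([-0., -0.,  0.]), 'gripper_width': 91.34247042788957} -18.8
jig {'box': [291.0, 234.3, 50.9, 48.5], 'conf': 0.84}
jig {'box': [106.6, 246.8, 78.9, 27.7], 'conf': 0.24}
vblock {'box': [206.6, 240.8, 31.3, 23.7], 'conf': 0.6}
rod {'box': [244.1, 187.1, 54.5, 27.6], 'conf': 0.84}
rod {'box': [366.9, 242.6, 41.6, 28.6], 'conf': 0.79}
rod {'box': [329.1, 198.0, 55.1, 19.6], 'conf': 0.66}
rod {'box': [455.3, 209.9, 40.0, 16.2], 'conf': 0.6}
jig {'box': [290.6, 225.9, 56.6, 43.1], 'conf': 0.75}
vblock {'box': [360.3, 192.5, 20.5, 19.8], 'conf': 0.93}
rod {'box': [384.0, 231.9, 53.4, 27.6], 'conf': 0.93}
rod {'box': [220.0, 366.8, 61.5, 40.2], 'conf': 0.72}
rod {'box': [340.0, 267.2, 31.5, 56.8], 'conf': 0.59}
rod {'box': [248.1, 276.2, 15.5, 6.8], 'conf': 0.48}
scene (array([1811.1,  149.1, 1348.5]), array([-0.7, -0.1, -0.7]))
side (array([-335.5, 1073.4, 1022.3]), array([ 0.5, -0.6, -0.6]))
```

View pics/s0.png

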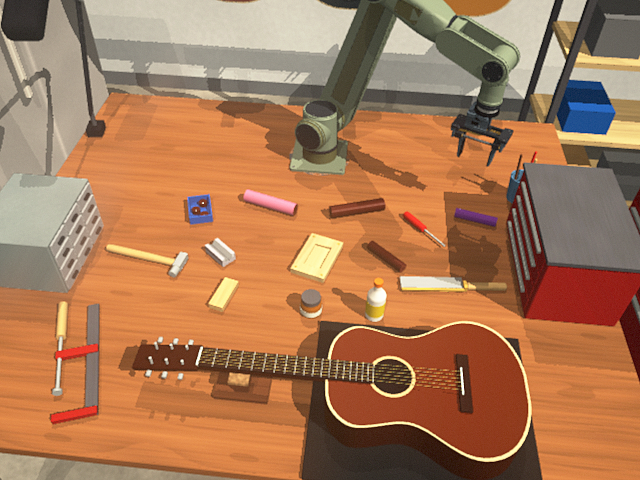

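View pics/d0.png

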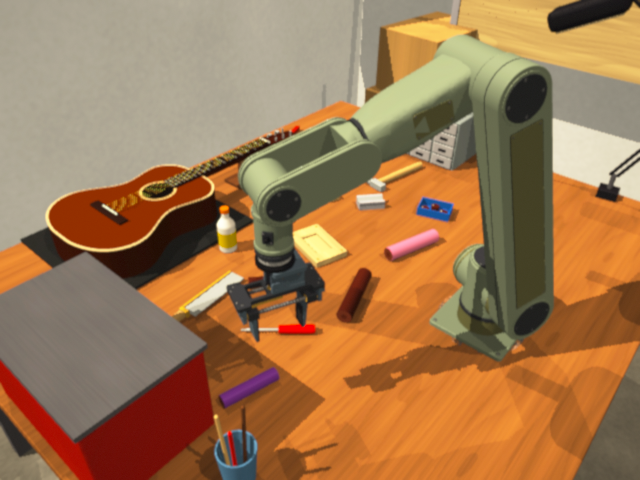

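The scene picture shows the V-block at (220,251), the jig at (316,257), and two dark rods. The larger is at (357,208) and the smaller, the one meant, at (386,256). The pink and purple rods are decoys. The glue, stain, saw and driver lie near the rod. The side view is partly hidden by the arm.

```bash
python3 - <<'E'
from h import *
np.set_printoptions(precision=1,suppress=True)
grab_frame('scene')
for n,uv,z in [('vb',(220,251),20),('jig',(316.5,257.5),20),('rodS',(386,256),16),('rodL',(357,208),16),('glue',(375,318),0),('stain',(311,312),5),('saw',(463,285),10),('hamhead',(178,265),15),('caul',(223,293),15),('tray',(200,210),15),('drivtip',(443,245),5),('drivtop',(405,213),10),('pink',(270,202),16)]:
    print(n,onz('scene',uv,z))
def tri(z,q,i0):
    r=spotter.trace(q,'scene')
    for c in r:
        m=c['region']; ys,xs=np.nonzero(m)
        (cx,cy),(w,h),a=cv2.minAreaRect(np.c_[xs,ys].astype(np.float32))
        P=np.array([onz('scene',p,z)[:2] for p in np.c_[xs,ys]]); 
        u,s,v=np.linalg.svd(P-P.mean(0),full_matrices=False); e=(P-P.mean(0))@v.T
        print(q,c['conf'],c['box'],P.mean(0),'yaw',np.degrees(np.arctan2(v[0,1],v[0,0])),np.ptp(e,axis=0))
tri(18,'rod',0);tri(20,'jig',0);tri(20,'vblock',0)
E
```

```text
vb [ 562.6 -262.1   20. ]
jig [555.   44.8  20. ]
rodS [518.8 263.   16. ]
rodL [300.8 159.5  16. ]
glue [757.4 236.7   0. ]
stain [760.7  49.8   5. ]
saw [608.2 499.5  10. ]
hamhead [ 632.6 -379.5   15. ]
caul [ 727.6 -217.1   15. ]
tray [ 374.5 -373.5   15. ]
drivtip [436.3 448.8   5. ]
drivtop [300.  325.2  10. ]
pink [ 305.8 -142.8   16. ]
rod 0.92 [454.2, 208.2, 39.7, 19.3] [301.3 564.1] yaw 75.32532351574261 [139.8  49.3]
rod 0.84 [329.2, 197.4, 57.0, 22.9] [303.9 157.6] yaw 112.26135001467222 [209.   73.6]
rod 0.81 [243.7, 188.0, 52.9, 28.4] [ 308.7 -142.2] yaw -108.85038124103798 [207.1  63.8]
rod 0.61 [369.1, 243.5, 38.3, 28.6] [524.4 267.2] yaw 48.14087340557079 [155.6  42. ]
rod 0.27 [208.7, 239.8, 29.4, 26.6] [ 567.2 -258.9] yaw 44.61614459180931 [119.3  67.6]
jig 0.78 [293.9, 234.1, 50.3, 50.7] [554.1  46. ] yaw -18.23170961391593 [187.9 118.1]
vblock 0.6 [205.2, 239.7, 32.8, 26.4] [ 568.5 -259.5] yaw 43.83733487783315 [117.2  67.8]
vblock 0.54 [105.7, 245.1, 81.4, 30.3] [ 614.6 -471.6] yaw 79.03244862377502 [270.3 105. ]
```

```bash
python3 -m jog '0 0 -2 2 -2.2 0.2 1; 0 0 -4 3 -4.4 0.4 1; 0 0 -6 4 -6.7 0.6 1; 0 0 -8 5 -9 0.8 1; 0 0 -9 6 -11 1 1' && python3 -m jog '0 0 -2 1.4 -2 0 1; 0 0 -4 2.8 -4 0 1; 0 0 -6 4.2 -6 0 1; 0 0 -6 4.2 -6 0 1' && python3 - <<'E'
from h import *
np.set_printoptions(precision=1,suppress=True)
print(env.state()['ee_pos'],env.state()['ee_rot'],camera_params('wrist')['K'],ray('wrist',(320,240)))
snap('wrist','w0.png')
for q in ['jig','vblock','rod']:
    for c in spotter.look_for(q,'wrist'): print(q,c)
E
```

```text
time_s: 1.23
ee_pos: [385.2, 250.9, 239.0]
ee_rot: [179.9, -0.0, 110.6]
force: [0.7, -0.3, -0.4]
gripper_width: 91.2
time_s: 1.72
ee_pos: [491.6, 99.6, 238.5]
ee_rot: [180.0, 0.0, 80.4]
force: [0.1, 1.4, -0.3]
gripper_width: 91.2
[491.6  99.6 238.5] [180.    0.   80.4] [[371.6   0.  323.9]
 [  0.  371.6 240.1]
 [  0.    0.    1. ]] (array([504. , 173.8, 408.6]), array([-0.1, -0.3, -1. ]))
jig {'box': [296.1, 188.6, 158.3, 113.4], 'conf': 0.8}
rod {'box': [280.5, 2.4, 91.5, 115.6], 'conf': 0.88}
rod {'box': [95.7, 109.5, 113.6, 160.8], 'conf': 0.62}
rod {'box': [205.6, 352.0, 36.5, 48.1], 'conf': 0.57}
```

View pics/w0.png

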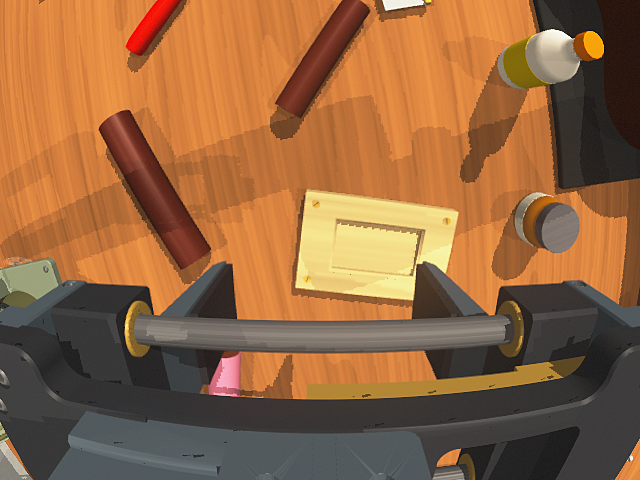

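The wrist picture shows the jig at (378,245), with its pocket at about (336..425, 220..276). The small rod is at (323,58), and the glue and stain are to the right.

```bash
python3 - <<'E'
from h import *
np.set_printoptions(precision=1,suppress=True)
im=cv2.imread('pics/w0.png'); P=camera_params('wrist')
grab_frame('wrist')
def rect(cam,q,z,P):
    for c in spotter.trace(q,cam):
        ys,xs=np.nonzero(c['region'])
        W=np.array([onz(cam,p,z,P)[:2] for p in np.c_[xs,ys]]).astype(np.float32)
        (c0,wh,a)=cv2.minAreaRect(W); print(q,c['conf'],c['box'],np.array(c0),np.array(wh),a)
rect('wrist','jig',20,P); rect('wrist','rod',16,P)
# pocket: rectify top plane z=20 at 0.5 mm/px centred jig
xs=np.arange(430,660,.4); 
O=np.array([550,40]);S=240;px=.4
R=cv2.Rodrigues(np.array(P['rvec'],float))[0];t=np.array(P['tvec'],float).ravel();K=np.array(P['K'])
u,v=np.meshgrid(np.arange(600),np.arange(600))
X=np.stack([O[0]+(u-300)*px,O[1]-(v-300)*px,np.full(u.shape,20.)],-1)@R.T+t
r=np.hypot(X[...,0],X[...,1]);th=np.arctan2(r,X[...,2])
mx=(K[0,2]+K[0,0]*th*X[...,0]/r).astype(np.float32);my=(K[1,2]+K[1,1]*th*X[...,1]/r).astype(np.float32)
o=cv2.remap(im,mx,my,cv2.INTER_CUBIC); cv2.imwrite('pics/rect0.png',o)
E
```

```text
jig 0.88 [295.9, 190.3, 164.3, 116.5] [542.1  47.7] [114.  170.8] 73.07331085205078
rod 0.86 [283.5, 1.0, 92.8, 118.4] [520.1 265.7] [147.3  34.3] 48.81459426879883
rod 0.85 [102.9, 112.6, 109.7, 159.1] [301.4 161.8] [ 50.7 202.9] 19.710718154907227
rod 0.58 [206.4, 352.3, 38.4, 47.1] [325.9 -88.9] [81.8 45.1] 71.36644744873047
```

View pics/rect0.png

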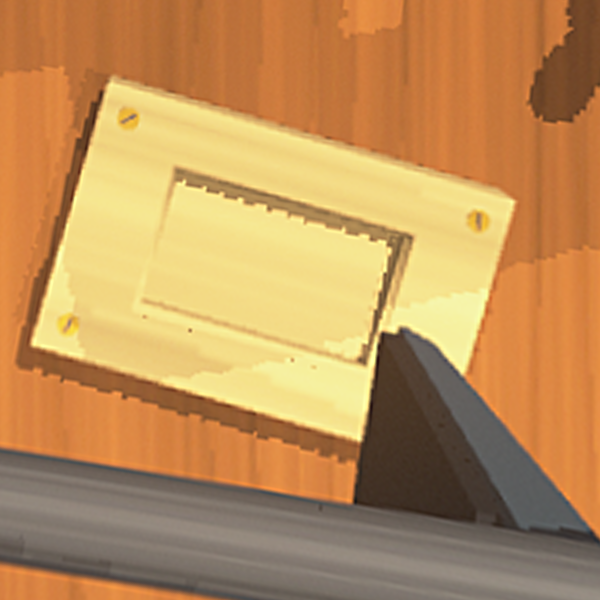

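The jig rectifies cleanly. Its screws at (128,118), (478,221) and (67,324) are 146 mm and 86 mm apart, which puts the jig centre at about (539, 51) with yaw -16.5°. Next is a closer look at the V-block.

```bash
python3 -m jog '0 0 -2 0 -2.4 0 1; 0 0 -3 0 -4.8 0 1; 0 0 -5 0 -7.2 0 1; 0 0 -7 0 -9.6 0 1; 0 0 -7.3 0 -12 0 1' && python3 -m jog '0 0 0 1 -2 -1 1; 0 0 0 1.7 -3.6 -1.5 1; 0 0 0 1.7 -3.6 -1.5 1' && cat >> h.py <<'E'
def rectify(im,P,O,z,px,fn,n=600):
    R=cv2.Rodrigues(np.array(P['rvec'],float))[0];t=np.array(P['tvec'],float).ravel();K=np.array(P['K'])
    u,v=np.meshgrid(np.arange(n),np.arange(n))
    X=np.stack([O[0]+(u-n/2)*px,O[1]-(v-n/2)*px,np.full(u.shape,float(z))],-1)@R.T+t
    r=np.hypot(X[...,0],X[...,1]);th=np.arctan2(r,X[...,2])
    mx=(K[0,2]+K[0,0]*th*X[...,0]/r).astype(np.float32);my=(K[1,2]+K[1,1]*th*X[...,1]/r).astype(np.float32)
    cv2.imwrite('pics/'+fn,cv2.remap(im[:,:,::-1].copy(),mx,my,cv2.INTER_CUBIC))
E
python3 - <<'E'
from h import *
np.set_printoptions(precision=1,suppress=True)
s=env.state();print(s['ee_pos'],s['ee_rot'])
P=camera_params('wrist'); im=snap('wrist','w1.png')
for c in spotter.look_for('vblock','wrist'): 
    b=c['box']; print(c, onz('wrist',(b[0]+b[2]/2,b[1]+b[3]/2),20,P))
rectify(im,P,(565,-260),30,.4,'r1.png')
E
```

```text
time_s: 2.7
ee_pos: [489.7, -198.1, 239.0]
ee_rot: [180.0, -0.0, 44.2]
force: [0.5, 0.2, -0.6]
gripper_width: 91.1
time_s: 3.08
ee_pos: [532.6, -288.5, 199.2]
ee_rot: [-179.9, 0.1, 44.2]
force: [-0.9, 1.2, -0.8]
gripper_width: 91.0
[ 532.6 -288.5  199.2] [-179.9    0.1   44.2]
{'box': [292.8, 128.3, 63.6, 102.7], 'conf': 0.66} [ 559.5 -262.8   20. ]
```

View pics/r1.png

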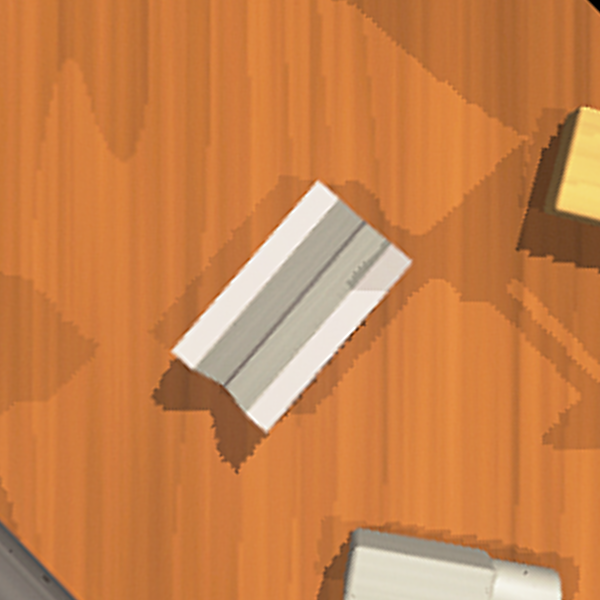

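The rectified view shows the V-block's top corners at (319,181), (412,263), (172,352) and (266,432). They measure 90.2 × 49.6 mm, with the centre at (561.9, -262.8) and yaw 49.25°.

```bash
python3 -m jog '0 0 1 1.17 1.03 -2 1; 0 0 1 1.17 1.03 -4 1; 0 0 1 1.17 1.03 -5.5 1; 0 0 1 1.17 1.03 -5.5 1; 0 0 1 1.17 1.03 -5.5 1' 30; python3 -c "
from h import *
s=env.state();print(s['ee_pos'],s['ee_rot'],s['qpos'])"
```

```text
time_s: 3.8
ee_pos: [562.7, -261.2, 65.9]
ee_rot: [179.8, -0.1, 49.3]
force: [0.5, -0.1, 0.7]
gripper_width: 91.1
[ 562.72573382 -261.15910874   65.92362615] [ 1.79801545e+02 -5.75285017e-02  4.92859344e+01] [-2.59607752e+01  2.91748900e+01  9.50610009e+01  6.17629872e-03
  5.55575469e+01  1.47499060e+01]
```

```bash
python3 -m jog '0 0 0 0 0 -1 1; 0 0 0 0 0 -1.9 1; 0 0 0 0 -0.05 -2 1; 0 0 0 0 -0.05 -2 1' && python3 -m jog '0 0 0 0 0 0 0.4; 0 0 0 0 0 0 0.4;0 0 0 0 0 0 0.4;0 0 0 0 0 0 0.4;0 0 0 0 0 0 0.4' 30 && python3 -m jog '0 0 0 0 0 0 0.4; 0 0 0 0 0 0 0.4;0 0 0 0 0 0 0.4'
```

```text
time_s: 4.3
ee_pos: [562.7, -263.4, 15.6]
ee_rot: [179.8, -0.1, 49.2]
force: [-0.4, -0.2, 0.8]
gripper_width: 91.3
time_s: 4.92
ee_pos: [561.4, -262.7, 13.7]
ee_rot: [180.0, -0.0, 49.2]
force: [-1.1, -0.2, 0.1]
gripper_width: 49.9
time_s: 5.3
ee_pos: [561.5, -262.8, 13.6]
ee_rot: [180.0, -0.0, 49.2]
force: [-0.3, 1.1, 0.8]
gripper_width: 50.0
```

```bash
python3 -m jog '0 0 0 0 0 1 0.4; 0 0 0 0 0 3 0.4; 0 0 -2 -0.2 1.5 4 0.4; 0 0 -4 -0.3 3.5 4 0.4; 0 0 -6 -0.4 5.5 4 0.4' && python3 -m jog '0 0 -2 -0.1 2 0 0.4; 0 0 -4 -0.3 4 0 0.4; 0 0 -6 -0.4 6 0 0.4; 0 0 -7.1 -0.5 7 -0.5 0.4; 0 0 -7.15 -0.5 7.05 -1 0.4' && python3 -m jog '0 0 0 0 0 0 0.4;0 0 0 0 0 0 0.4;0 0 0 0 0 0 0.4' && python3 - <<'E'
from h import *
np.set_printoptions(precision=1,suppress=True)
s=env.state();print(s['ee_pos'],s['ee_rot'],s['qpos'])
P=camera_params('wrist'); im=snap('wrist','w2.png')
rectify(im,P,(539,51),20,.4,'r2.png')
cv2.imwrite('pics/c2.png',np.hstack([cv2.resize(im[:,:,::-1],(400,300)),cv2.resize(cv2.imread('pics/r2.png'),(400,400))[50:350]]))
E
```

```text
time_s: 5.92
ee_pos: [550.8, -124.0, 113.4]
ee_rot: [-180.0, 0.0, 18.8]
force: [0.8, 0.8, -2.5]
gripper_width: 49.4
time_s: 6.55
ee_pos: [538.2, 52.6, 87.7]
ee_rot: [180.0, 0.1, -16.3]
force: [-0.0, -0.5, -2.2]
gripper_width: 49.9
time_s: 6.92
ee_pos: [539.4, 50.2, 89.0]
ee_rot: [-180.0, -0.1, -16.6]
force: [-0.3, -0.4, -3.4]
gripper_width: 49.7
[539.4  50.2  89. ] [-180.    -0.1  -16.6] [  4.1  21.7 104.3  -0.   54.  110.7]
```

View pics/r2.png

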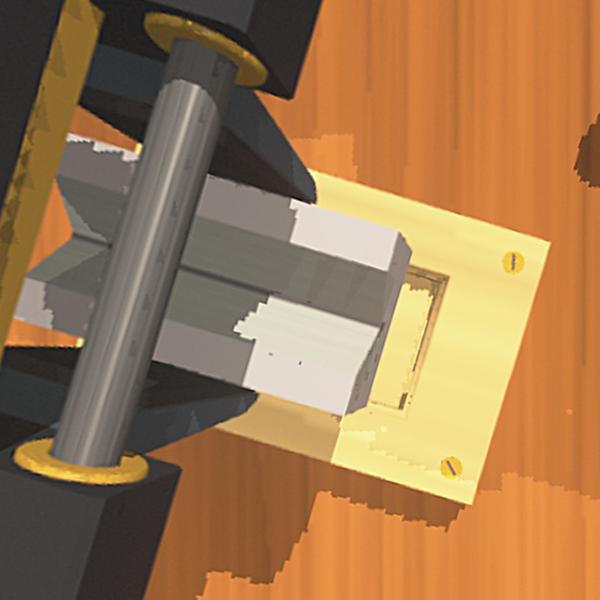

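The hover view shows the jig screws at (513,262) and (452,467) in the rectified frame, 85.5 mm apart. That gives a settled jig centre of about (542, 46). The earlier (539, 51) came from a pose read after the frame while the arm was still settling. I'll check the block end against this view before lowering.

```bash
python3 - <<'E'
from h import *
np.set_printoptions(precision=1,suppress=True)
def stat():
    s=env.state(); return np.r_[s['ee_pos'],s['ee_rot']]
A=[];
for i in range(4): A.append(stat()); P=camera_params('wrist'); im=grab_frame('wrist')
print(np.array(A))
C=ray('wrist',(320,240),P)[0]
def w(u,v,z,O=(539,51)):
    p=np.array([O[0]+(u-300)*.4,O[1]-(v-300)*.4,20.]); return C+(p-C)*(z-C[2])/(p[2]-C[2])
e=[w(400,232,105.4),w(345,413,105.4)]; print(C,e,np.linalg.norm(e[0]-e[1]))
m=(e[0]+e[1])/2; a=np.radians(-16.6); print('centre',m-45*np.array([np.cos(a),np.sin(a),0]))
rectify(im,P,(542,46),20,.4,'r3.png')
rectify(im,P,(540,51),105.4,.25,'r3b.png')
a=cv2.imread('pics/r3.png')[200:600,250:600]; b=cv2.imread('pics/r3b.png')[150:550,200:600]
cv2.imwrite('pics/c3.png',np.hstack([a,b]))
E
```

```text
[[ 539.4   50.3   89.  -180.    -0.1  -16.6]
 [ 539.3   50.4   89.  -180.    -0.   -16.6]
 [ 539.2   50.5   89.  -180.    -0.   -16.6]
 [ 539.1   50.7   88.9 -180.    -0.   -16.6]]
[611.3  28.8 259.2] [array([590.6,  60.6, 105.4]), array([576.4,  14. , 105.4])] 48.64954204784487
centre [540.4  50.1 105.4]
```

View pics/c3.png

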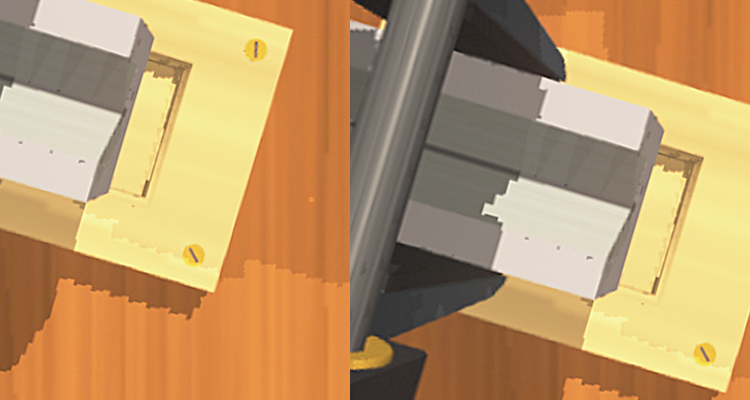

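The repeated measurement agrees: jig (541.8, 46.2), held block (540, 50). I'll shift by about (+2.3, -4) mm and lower with force checks. Seated should read TCP z ≈ 24.6.

```bash
python3 -m jog '0 0 0 0.09 -0.16 -0.7 0.4; 0 0 0 0.09 -0.16 -1.4 0.4; 0 0 0 0.09 -0.16 -2.0 0.4; 0 0 0 0.09 -0.16 -2.1 0.4; 0 0 0 0.09 -0.16 -2.1 0.4' && python3 -m jog '0 0 0 0 0 -0.1 0.4; 0 0 0 0 0 -0.2 0.4; 0 0 0 0 0 -0.2 0.4' 12 && python3 -m jog '0 0 0 0 0 -0.1 0.4; 0 0 0 0 0 -0.2 0.4; 0 0 0 0 0 -0.2 0.4'
```

```text
time_s: 7.8
ee_pos: [541.5, 47.1, 36.3]
ee_rot: [-180.0, -0.0, -16.5]
force: [-1.3, -0.1, -3.1]
gripper_width: 49.7
time_s: 8.18
ee_pos: [541.1, 47.0, 31.1]
ee_rot: [180.0, 0.0, -16.5]
force: [0.3, -0.7, -3.3]
gripper_width: 49.8
time_s: 8.55
ee_pos: [541.0, 47.0, 25.8]
ee_rot: [180.0, 0.0, -16.5]
force: [-0.2, -0.6, -2.9]
gripper_width: 50.2
```

```bash
python3 -m jog '0 0 0 0 0 -0.05 0.4; 0 0 0 0 0 -0.1 0.4; 0 0 0 0 0 -0.1 0.4;0 0 0 0 0 -0.1 0.4'  
```

```text
time_s: 9.05
ee_pos: [541.3, 47.0, 24.6]
ee_rot: [-180.0, -0.0, -16.5]
force: [-2.4, 0.1, 6.1]
gripper_width: 50.0
```

```bash
python3 -c "
from h import *
s=env.state();print(s['ee_pos'],s['ee_rot'],s['force'])"
```

```text
[541.34492852  47.01056018  24.60677039] [-1.79994404e+02 -3.49403144e-02 -1.65290797e+01] [-2.38418268  0.12459417  6.14977987]
```

Seated: TCP z is 24.6 with an upward reaction. Now I'll release, lift, and go look at the rod.

```bash
python3 -m jog '0 0 0 0 0 0 0.8; 0 0 0 0 0 0 0.8; 0 0 0 0 0 0 0.8; 0 0 0 0 0 0 0.8' && python3 -m jog '0 0 0 0 0 1 0.8; 0 0 0 0 0 3 0.9; 0 0 0 0 0 5 1; 0 0 2 -0.5 1.5 6.5 1; 0 0 4 -1 3.5 6.5 1' && python3 -m jog '0 0 2 -0.5 1.5 0 1; 0 0 4 -0.8 3 0 1; 0 0 6 -1 4 0 1; 0 0 8 -1 4 0 1; 0 0 9 -1 4 0 1' && python3 -m jog '0 0 0 0 0 0 1; 0 0 0 0 0 0 1;0 0 0 0 0 0 1' && python3 - <<'E'
from h import *
np.set_printoptions(precision=1,suppress=True)
s=env.state();print(s['ee_pos'],s['ee_rot'])
P=camera_params('wrist'); im=snap('wrist','w4.png')
for c in spotter.look_for('rod','wrist'): 
    b=c['box']; print(c, onz('wrist',(b[0]+b[2]/2,b[1]+b[3]/2),16,P))
P2=camera_params('wrist'); print(P2['tvec'].ravel()-P['tvec'].ravel())
rectify(im,P,(530,240),16,.55,'r4.png')
E
```

```text
time_s: 9.55
ee_pos: [541.2, 47.0, 23.5]
ee_rot: [180.0, 0.0, -16.5]
force: [0.4, -0.4, -0.3]
gripper_width: 73.3
time_s: 10.18
ee_pos: [518.2, 135.2, 189.7]
ee_rot: [-179.9, -0.5, 3.7]
force: [1.4, 0.1, -1.1]
gripper_width: 91.2
time_s: 10.8
ee_pos: [490.9, 235.0, 185.9]
ee_rot: [180.0, 0.0, 48.7]
force: [0.6, -0.8, -0.4]
gripper_width: 91.4
time_s: 11.18
ee_pos: [491.2, 234.4, 186.1]
ee_rot: [180.0, -0.0, 48.4]
force: [-0.1, -0.2, 0.5]
gripper_width: 90.9
[491.2 234.4 186.1] [180.   -0.   48.4]
{'box': [0.8, 75.5, 45.7, 108.7], 'conf': 0.97} [307.1 549.6  16. ]
{'box': [210.0, 352.2, 96.6, 46.7], 'conf': 0.81} [317.9 150.9  16. ]
{'box': [309.7, 103.8, 35.0, 152.4], 'conf': 0.76} [518.7 260.7  16. ]
[-0.1 -0.  -0. ]
```

View pics/r4.png

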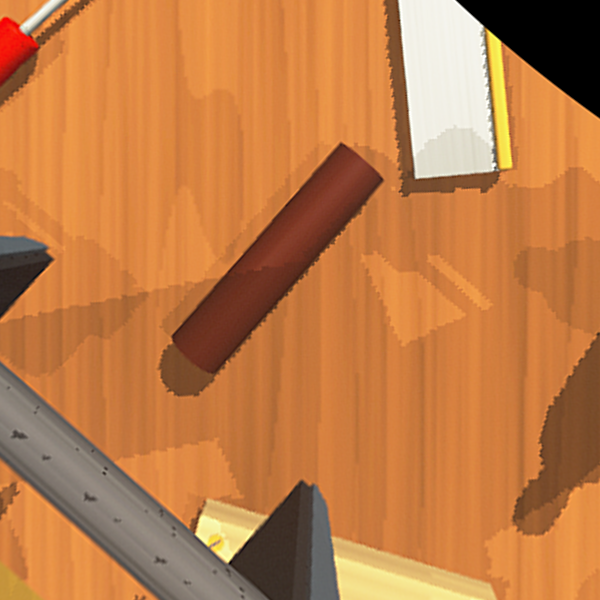

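The rod's corners in the rectified view are (343,143), (383,180), (172,339) and (215,374). That puts its centre at (517.9, 262.6) with yaw 49° and a length of 141–143 mm, so it is the small rod. The saw tip is clear of the grasp.

```bash
python3 -m jog '0 0 0.12 1.07 1.13 -2 1; 0 0 0.12 1.07 1.13 -4 1; 0 0 0.12 1.07 1.13 -5.5 1; 0 0 0.12 1.07 1.13 -5.5 1; 0 0 0.12 1.07 1.13 -5.5 1' && python3 -m jog '0 0 0 0 0 -0.8 1; 0 0 0 0 0 -1.3 1; 0 0 0 0 0 -1.5 1; 0 0 0 0 0 -1.5 1'
```

```text
time_s: 11.9
ee_pos: [519.1, 263.3, 50.1]
ee_rot: [179.9, -0.1, 49.1]
force: [0.5, 0.0, 1.0]
gripper_width: 91.4
time_s: 12.4
ee_pos: [518.2, 262.9, 11.5]
ee_rot: [180.0, -0.0, 49.1]
force: [-0.3, -0.2, -0.0]
gripper_width: 91.1
```

```bash
python3 -m jog '0 0 0 0 0 0 0.2; 0 0 0 0 0 0 0.2;0 0 0 0 0 0 0.2;0 0 0 0 0 0 0.2;0 0 0 0 0 0 0.2' 40 && python3 -m jog '0 0 0 0 0 0 0.2; 0 0 0 0 0 0 0.2;0 0 0 0 0 0 0.2;0 0 0 0 0 0 0.2' 
```

```text
time_s: 13.02
ee_pos: [517.9, 262.7, 11.1]
ee_rot: [180.0, 0.0, 49.1]
force: [-0.4, -0.5, -0.2]
gripper_width: 43.9
time_s: 13.52
ee_pos: [517.9, 262.7, 11.1]
ee_rot: [180.0, 0.0, 49.1]
force: [-0.1, 0.2, 0.1]
gripper_width: 31.4
```

```bash
python3 -m jog '0 0 0 0 0 1 0.2; 0 0 0 0 0 3 0.2; 0 0 -1 -0.3 -1 5 0.2; 0 0 -3 -1 -2.5 5 0.2; 0 0 -5 -1.8 -4.3 5 0.2' && python3 -m jog '0 0 -2 -0.4 -1.7 0 0.2; 0 0 -4 -0.7 -3.3 0 0.2; 0 0 -6 -0.7 -3.3 0 0.2; 0 0 -8 -0.7 -3.3 0 0.2; 0 0 -8.1 -0.7 -3.3 0 0.2' && python3 -m jog '0 0 0 0 0 0 0.2; 0 0 0 0 0 0 0.2;0 0 0 0 0 0 0.2' && python3 - <<'E'
from h import *
np.set_printoptions(precision=1,suppress=True)
s=env.state();print(s['ee_pos'],s['ee_rot'])
P=camera_params('wrist'); im=snap('wrist','w5.png'); print(ray('wrist',(320,240),P)[0])
rectify(im,P,(541,47),41,.3,'r5.png')
E
```

```text
time_s: 14.15
ee_pos: [472.9, 154.6, 136.8]
ee_rot: [180.0, -0.1, 23.8]
force: [-0.0, -0.5, -0.9]
gripper_width: 31.4
time_s: 14.78
ee_pos: [455.3, 72.6, 136.1]
ee_rot: [180.0, 0.0, -16.4]
force: [0.4, 0.4, -1.1]
gripper_width: 31.2
time_s: 15.15
ee_pos: [455.4, 72.9, 136.1]
ee_rot: [180.0, 0.0, -16.4]
force: [-0.6, -0.3, -1.0]
gripper_width: 31.3
[455.4  72.9 136.1] [180.    0.  -16.4]
[527.8  51.3 306.3]
```

View pics/r5.png

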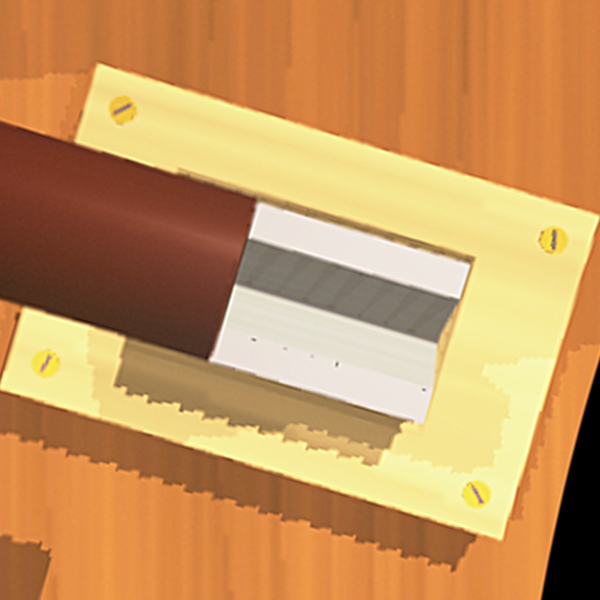

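The block is down in the pocket. Its visible end corners are (472,262) and (424,424), so its centre is within about 1 mm of the pocket's, at yaw -16.5°. The held rod is centred in the grip to about 1 mm. Now to lower the rod into the V.

```bash
python3 -m jog '0 0 0 1.5 -0.45 0 0.2; 0 0 0 3 -0.9 -0.5 0.2; 0 0 0 3.45 -1.04 -2 0.2; 0 0 0 3.45 -1.04 -3.05 0.2; 0 0 0 3.45 -1.04 -3.05 0.2' && python3 -m jog '0 0 0 0 0 -0.15 0.2; 0 0 0 0 0 -0.3 0.2; 0 0 0 0 0 -0.4 0.2; 0 0 0 0 0 -0.4 0.2' && python3 -m jog '0 0 0 0 0 -0.1 0.2; 0 0 0 0 0 -0.2 0.2; 0 0 0 0 0 -0.2 0.2'
```

```text
time_s: 15.82
ee_pos: [540.0, 46.6, 57.9]
ee_rot: [179.9, 0.3, -16.4]
force: [-0.1, 0.8, -1.4]
gripper_width: 31.3
time_s: 16.32
ee_pos: [541.7, 46.8, 50.1]
ee_rot: [-180.0, -0.0, -16.4]
force: [0.2, 0.2, -0.5]
gripper_width: 31.2
time_s: 16.7
ee_pos: [541.7, 46.8, 44.8]
ee_rot: [180.0, -0.0, -16.4]
force: [-0.2, 0.4, -1.5]
gripper_width: 31.3
```

```bash
python3 -m jog '0 0 0 0 0 -0.04 0.2; 0 0 0 0 0 -0.08 0.2; 0 0 0 0 0 -0.08 0.2' 55 && python3 -m jog '0 0 0 0 0 -0.04 0.2; 0 0 0 0 0 -0.06 0.2; 0 0 0 0 0 -0.06 0.2'
```

```text
time_s: 17.08
ee_pos: [541.9, 46.8, 44.6]
ee_rot: [-180.0, -0.0, -16.4]
force: [-4.5, 0.0, 10.7]
gripper_width: 31.1
time_s: 17.45
ee_pos: [541.9, 46.8, 44.6]
ee_rot: [-180.0, -0.1, -16.4]
force: [-6.7, -0.6, 21.5]
gripper_width: 31.2
```

```bash
python3 -m jog '0 0 0 -0.02 0 0 0.2; 0 0 0 -0.03 0 0 0.2; 0 0 0 -0.03 0 0 0.2; 0 0 0 -0.03 0 0 0.2; 0 0 0 -0.03 0 0 0.2' && python3 -m jog '0 0 0 0 0 0 0.2; 0 0 0 0 0 0 0.2; 0 0 0 0 0 0 0.2; 0 0 0 0 0 0 0.2; 0 0 0 0 0 0 0.2' && python3 - <<'E'
from h import *
np.set_printoptions(precision=2,suppress=True)
s=env.state();print(s['ee_pos'],s['ee_rot'],s['force'],s['torque'])
P=camera_params('wrist'); im=snap('wrist','w6.png'); sd=snap('side','d6.png')
K=camera_params('side'); uv=cv2.projectPoints(np.array([[541.,47,30]]),np.array(K['rvec'],float),np.array(K['tvec'],float),np.array(K['K'],float),None)[0].ravel(); x,y=map(int,uv)
c=cv2.resize(sd[max(0,y-60):y+60,max(0,x-80):x+80,::-1],(400,300),interpolation=cv2.INTER_CUBIC)
cv2.imwrite('pics/c6.png',np.hstack([cv2.resize(im[:,:,::-1],(400,300)),c]))
E
```

```text
time_s: 18.08
ee_pos: [541.9, 46.8, 44.6]
ee_rot: [-179.9, -0.2, -16.4]
force: [-4.3, 0.2, 21.3]
gripper_width: 31.1
time_s: 18.7
ee_pos: [541.8, 46.8, 44.6]
ee_rot: [-179.9, -0.2, -16.4]
force: [-5.3, -0.8, 19.8]
gripper_width: 30.6
[541.85  46.82  44.58] [-179.95   -0.17  -16.41] [-5.28 -0.8  19.8 ] [0.06 1.09 0.17]
```

View pics/c6.png

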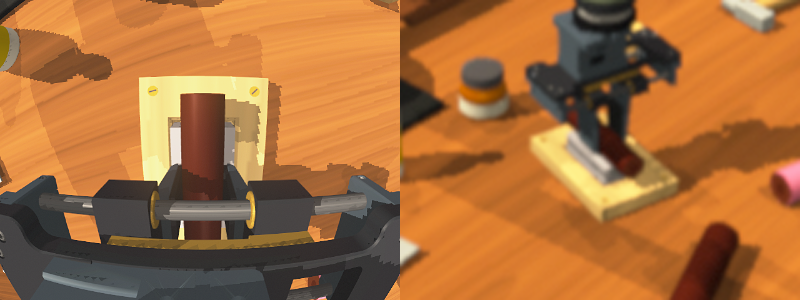

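The views show the rod lying parallel in the V with both ends overhanging. The block is in the pocket and the stain jar is still standing. The push is steady at about 20 N, so I'm handing in.

```bash
python3 -c "
from h import *
print(env.job_done()); s=env.state(); print(s['time_s'],s['ee_pos'],s['force'],s['gripper_width'])"
```

```text
the job is handed in; nothing more can be done
None
the job is handed in; nothing more can be done
```

The V-block is in the jig's pocket and was let go. The small dark rosewood rod lies lengthwise in its V. I handed the job in with the gripper still holding the rod down (grip set to 55 N); no verdict is reported.

**Block:** it touched the pocket floor at the expected height (tool z 24.6 mm). A camera check after release put it about 1 mm from the pocket centre and square with the jig.

**Rod:** it is seated at the expected height (tool z 44.6 mm). It was centred in the grip to about 1 mm before lowering, and the last picture shows both ends overhanging. The last reading, at about 18.7 s, showed about 20 N of downward push, steady over the final second or so.

**Checks that disagreed:**
- **Jig position:** my first measurement was about 5 mm off because the arm was still settling. I re-measured it twice before placing the block.
- **Sideways force:** about 5 N along x remained at the end. One small correction barely changed it, and nothing was moving.
- **Bystanders:** I handled none of the other things on the bench, but I did not measure their positions again at the end.

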